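# Fetch the stop block from the catch-locked cupboard

## Robot

A 7-joint arm with a two-finger parallel gripper is mounted at the origin on the work surface; the furniture and walls round the work are solid. World frame = base frame: x ahead of the robot, y to its left, z up, the work surface at z = 0. Lengths are in m, angles in rad, forces in N, time in s.
With the tool pointing down it reaches from about 0.4 to 0.9 m from the base axis. Payload 5.5 kg.
Tool frame: the origin (TCP) lies midway between the tips of the shut fingers; the grasp point (between the pads) lies 19 mm behind it (manip.grip_depth is the distance from the TCP to the grasp point, in m); z points along the fingers, x is the direction in which the jaws open and shut, and the axes are right-handed (so a half turn about z gives the same grasp; the last joint's range is limited). The gripper opens to 92 mm and grips with 3 to 60 N. Pads are 19 mm wide; open, the fingers measure 130 mm over their backs; the gripper's body (75 mm by 190 mm) begins 47 mm behind the grasp point.
Start: joints at [-0.906, 0.501, -0.427, 1.55, 0.221, 1.138, -0.21], TCP at [0.254, 0.598, 0.193] pointing down, gripper open.
Joint ranges: [-2.88, 2.88], [-0.31, 2.03], [-1.54, 1.56], [0.2, 2.42], [-1.41, 4.55], [0.19, 2.02], [-2.57, 2.57]. Speed limits (rad/s): [2.57, 2.57, 3.14, 3.14, 3.14, 3.14, 3.14].

## Interface

Orientations are given as a unit quaternion [x, y, z, w].
In Python, from bench import manip, effector, viewer gives the robot as it stands. Calls block until the motion is done:
- manip.move_pose(position, orientation): joint-space move of the TCP to a pose.
- manip.servo_line(position, ori=None, vel=0.15): straight line of the TCP; ori=None keeps the orientation; vel is the mean speed in m/s.
- manip.movej(angles): joint-space move.
- effector.open_jaws() and effector.close(f_grip=None): open the fingers fully, or close them until they stop; f_grip is the grip in N (None keeps the last).
- manip.sleep(seconds).
- manip.solve_ik(position, orientation): joint angles nearest the present ones, or None.
- viewer.get_image(name): name is "scene" or "side" or "wrist"; returns the picture (420x560x3 uint8, red, green, blue); there is no depth.
- viewer.get_calibration(name): a dict with "vfov" (degrees; the focal length in pixels is half the picture's height over the tangent of half this angle, whatever the lens; pixels are square), "cx", "cy" (the principal point, pixels), "eye" and "attitude" of the camera in the world. Camera axes: x right, y down, z forward; pixel columns grow to the right and rows downward; lengths in m; the calibration is good to about 2 mm. A picture is of the moment at which its call begins: read the wrist's pose just before it. get_calibration takes no time and is no camera call; for the wrist camera it gives the pose at the moment of the call.
A pose or a line that the arm cannot do raises manip.PlanningError and nothing moves.
- manip.hand_in(): hands the job in, once; it reports no verdict.
Readings, each from a call of its own:
- manip.current_clock(): time.
- manip.current_q(): joint angles.
- manip.current_joint_velocities(): joint speeds.
- manip.current_tau(): joint torques, N m.
- manip.current_tool_pos(): TCP position.
- manip.current_tcp_rot(): TCP orientation.
- manip.current_force(): force on the tool from outside, world axes, zero at the start.
- manip.current_wrist_torque(): the same for the moment, N m.
- manip.current_finger_gap(): finger opening in m.
Only numpy, scipy, OpenCV 4.12 (cv2) and the standard library are available. Lean on these libraries where they do the work, as an engineer would, in place of code of your own. Each camera call takes 0.05 s, during which the arm holds its last target.

## Task

Take the stop block out of the saw's little accessory cupboard and stand it on end in the wide empty bay of the wooden rack, its 60 mm side across the bay between the two uprights, released and fully on the base. The cupboard door stands ajar on a safety catch: reach down through the gap, press the red catch down and pull the door past it while it is down, then swing the door wide open and leave it open. Leave the masking tape, the pencil and the offcut board where they lie.

Things in the scene. Friction and masses are not known exactly. Their poses are not given: they have to be found in the camera images.
- cupboard: Fixed plywood cupboard on the table, 140 deep x 240 wide x 128 mm high. Origin: centre of its underside, z up. Its open front faces -x (world +y, to the robot's left, give or take 9 degrees); the door hangs on the front edge at its +y end, the end far from the robot. Front edge of its top: x = -70 mm. The strike sits under that edge; catch and pocket show only from above through the gap.
- door_hinge (a point): On the vertical hinge axis at the level of the door's upper edge (z = 126 mm), turning with the door. -y runs along the door to its free end (226 mm), +x points out of its inner face (x = 0; door 14 mm thick towards -x), z up. Opening turns it clockwise seen from above. A 35 mm black knob is outside near the free end.
- cupboard_door (a joint): Door angle, rad: 0 = ajar as found (16 degrees off closed), positive opens further, up to 1.25 (about square to the front); -0.25 is nearly shut. The catch stops it at about 0.02. It turns against light friction (about 1 N at the free end) and stays where it is left.
- catch (a joint): How far the red catch is pressed down, m: 0 = up, 0.016 = fully down. A spring holds it up: 2 N to start, 6 N at full depth. From 0.009 on its hook clears the strike and the door can pass; released earlier it springs back up. Once the door has opened some 0.15 rad the hook is out in front of the strike and the catch may be let go.
- catch_pad (a point): Pressing point on the flat top of the red catch: a bar 18 mm wide, reaching 88 mm out from the door's inner face, which slides straight down and moves with the door. Point: 30 mm out from the face, 200 mm from the hinge, 97 mm above the table when up; axes as door_hinge. A fingertip has 55 mm between door and cupboard top, less the steel guide (10 mm next to the door, up to z = 100 mm).
- pocket (a point): Centre of the floor of the wooden pocket on the door's inner face, 100 mm from the hinge, 26.5 mm out from the face, 22 mm above the table; axes as door_hinge. It is 72 mm (along the door) x 53 mm inside, its walls reach z = 50 mm, and it stands 58 mm out from the face. Lift the block over the catch bar (hook top at z = 108 mm) when carrying it away.
- stop_block: Loose wooden block 60 x 90 x 45 mm, 0.1 to 0.2 kg, on end in the door's pocket: its y axis (90 mm) is up, x (60 mm) runs along the door, z (45 mm) square to it. Origin: middle of a 60 x 90 face. The door hides one 60 mm wide face (4 mm gap, door 14 mm higher), so in the pocket only the faces 60 mm apart can be gripped, in the rack only those 45 mm apart: regrasp on the table between.
- block_centre (a point): Centre of the stop block, axes as stop_block; 45 mm below its top as it stands (top at z = 112 mm in the pocket). With the door open, the table in front of the near end of the cupboard (from about x = -100 to -200, y = -40 to -110 mm in the cupboard's frame) is clear for setting it down; farther along, the catch bar on the open door sticks out above the table.
- rack: Fixed light wooden rack, base 70 (x) x 146 (y) x 8 mm high, origin at the centre of its underside, z up. Three uprights, 60 mm deep (x), 6 mm thick, up to z = 105 mm, at y = -70, +10 and +70 mm; the bays are open towards -x (to the robot, give or take 23 degrees) and +x. The narrow bay at +y holds a black star knob.
- bay (a point): Centre of the floor of the wide empty bay, 8 mm above the table, axes as rack. The bay is 74 mm wide along y, between uprights 97 mm high; the base reaches 35 mm to either side along x.
- tape_roll: Roll of masking tape, 104 mm wide, 25 mm high, loose, left of the rack; a bystander.
- pencil: Red carpenter's pencil, 181 mm, loose, behind the rack; a bystander.
- offcut: Offcut board 55 x 130 x 22 mm, loose, behind the cupboard at the right edge; a bystander.

How it is judged:
By the outcome, as a careful person would: the job done as asked, in the order asked, and still so for the second after the job is handed in, with the robot touching nothing.
It also fails if it takes over 64 s, if anything falls off the work surface, if the arm or the gripper's body presses on something with over 40 N, if the wrist force passes 120 N, or if a joint passes its speed limit or range.

## Working session

There is one attempt and no reset: what is moved stays moved. The work goes in short steps, each a Python script; the robot and the scene stay as the last script left them, time stands still between calls to the robot, and variables do not carry over. Pictures are saved under pics/ and viewed, and the job is handed in when it is done.

```bash
ls; mkdir -p pics; python3 - <<'E'
from bench import manip, effector, viewer
import cv2
for n in ["scene","side","wrist"]:
    im=viewer.get_image(n); cv2.imwrite(f"pics/{n}0.png",im[:,:,::-1]); print(n,viewer.get_calibration(n))
print(manip.current_clock(),manip.current_tcp_rot(),manip.current_tool_pos(),manip.grip_depth,manip.current_finger_gap())
E
```

```text
pics
scene {'vfov': 52.16931299832916, 'cx': 277.8188816989216, 'cy': 202.085437170712, 'eye': array([-0.0443491 , -0.2948103 ,  1.16505294]), 'attitude': array([ 0.80793368, -0.51332747,  0.1608223 , -0.2405707 ])}
side {'vfov': 42.76626337380105, 'cx': 275.5071175741414, 'cy': 204.28916207854505, 'eye': array([0.42394308, 1.38868454, 1.1085299 ]), 'attitude': array([-0.05514139,  0.88772719, -0.45629104,  0.02642636])}
wrist {'vfov': 65.53680964996403, 'cx': 279.332674139695, 'cy': 207.95060862474756, 'eye': array([0.17871266, 0.63119076, 0.38260759]), 'attitude': array([0.82353124, 0.54577004, 0.0848991 , 0.12931937])}
0.15 [ 8.33980567e-01  5.51793285e-01 -6.49131499e-04  4.04074215e-04] [0.25399972 0.59766696 0.19199844] 0.0188 0.09200408855401773
```

View pics/scene0.png

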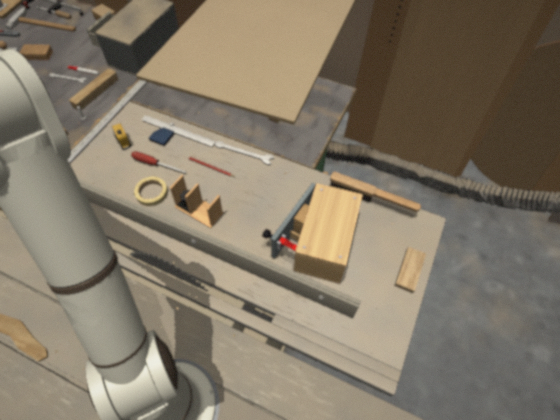

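View pics/side0.png

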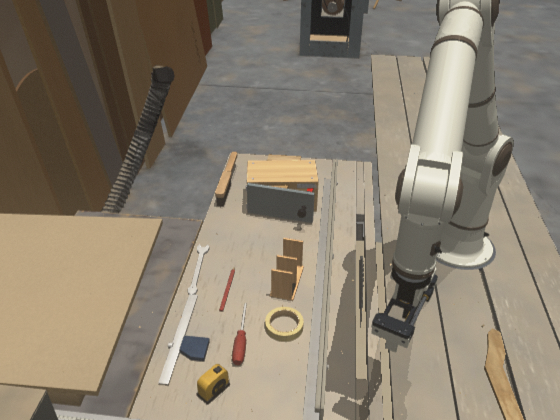

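View pics/wrist0.png

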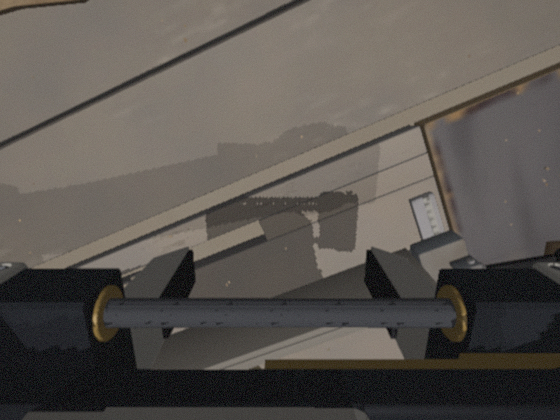

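The scene view shows the cupboard at about (330,230), with the red catch at (288,243) and the rack at (197,205). The side view shows the door at (280,203) and the rack at (287,270). I'll enlarge both.

```bash
cat > h.py <<'E'
import numpy as np, cv2
from scipy.spatial.transform import Rotation as R
from scipy.optimize import least_squares
def cal(c):
    f=210/np.tan(np.radians(c['vfov'])/2)
    return f,c['cx'],c['cy'],np.array(c['eye']),R.from_quat(c['attitude']).as_matrix()
def proj(c,P):
    f,cx,cy,e,A=cal(c); p=(np.atleast_2d(P)-e)@A
    return np.c_[cx+f*p[:,0]/p[:,2], cy+f*p[:,1]/p[:,2]]
def ray(c,uv,z):
    f,cx,cy,e,A=cal(c); d=A@np.array([(uv[0]-cx)/f,(uv[1]-cy)/f,1]); return e+d*(z-e[2])/d[2]
def crop(im,x0,y0,x1,y1,s,fn):
    o=cv2.resize(im[y0:y1,x0:x1,::-1],None,fx=s,fy=s,interpolation=cv2.INTER_CUBIC)
    for x in range((x0//10+1)*10,x1,10):
        cv2.line(o,((x-x0)*s,0),((x-x0)*s,10 if x%50 else 25),(255,255,0),1)
        if x%20==0: cv2.putText(o,str(x),((x-x0)*s-12,22),0,.4,(0,255,255),1)
    for y in range((y0//10+1)*10,y1,10):
        cv2.line(o,(0,(y-y0)*s),(10,(y-y0)*s),(255,255,0),1)
        if y%20==0: cv2.putText(o,str(y),(12,(y-y0)*s+4),0,.4,(0,255,255),1)
    cv2.imwrite(fn,o)
E
python3 - <<'E'
from h import *
s=cv2.imread('pics/scene0.png')[:,:,::-1]; d=cv2.imread('pics/side0.png')[:,:,::-1]
crop(s,250,170,375,290,6,'pics/c1.png'); crop(s,160,165,235,235,8,'pics/c2.png')
crop(d,230,145,330,235,8,'pics/c3.png'); crop(d,255,230,320,310,7,'pics/c4.png')
E
```

```text
(no output)
```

View pics/c1.png

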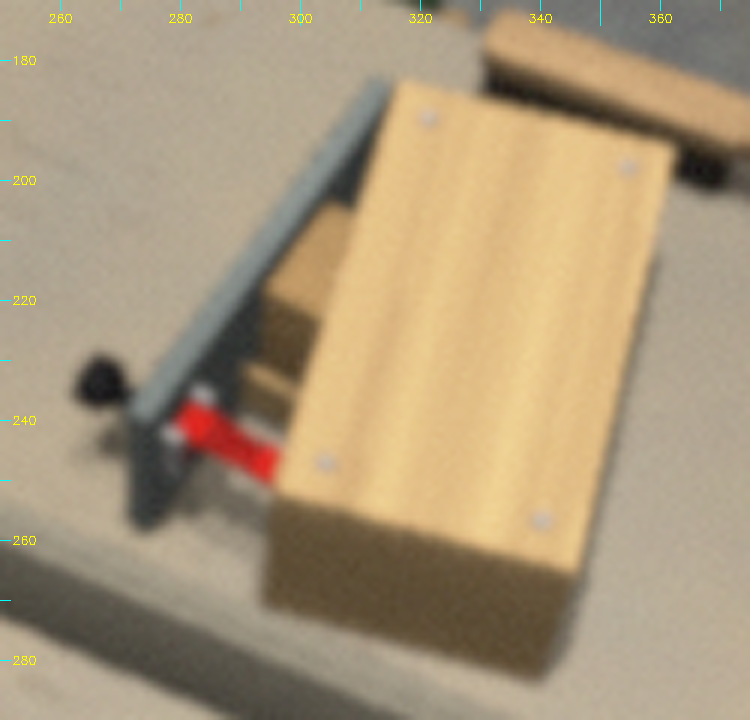

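View pics/c2.png

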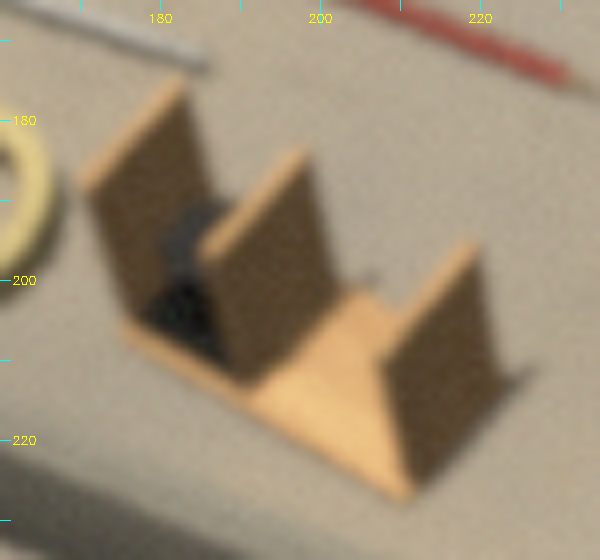

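View pics/c3.png

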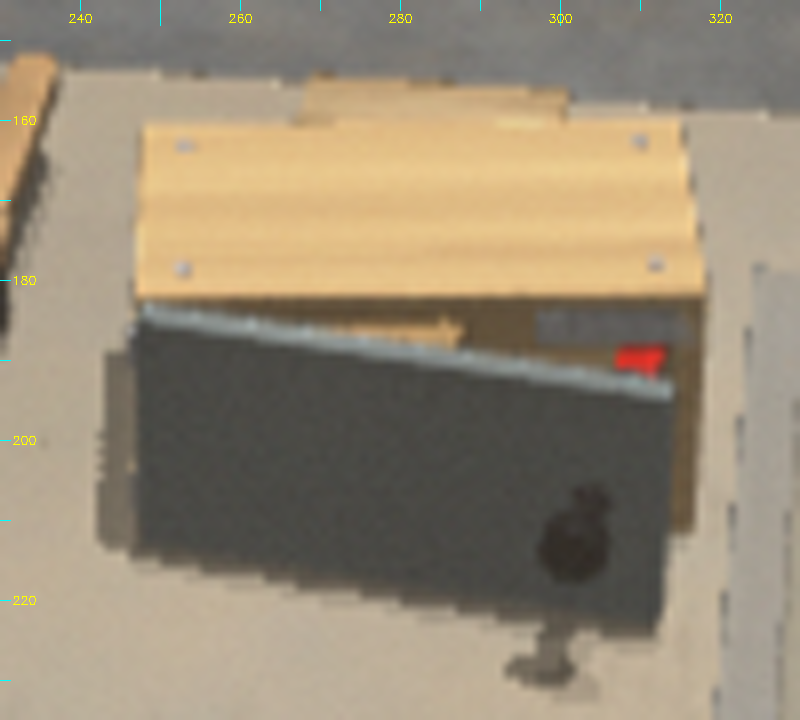

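View pics/c4.png

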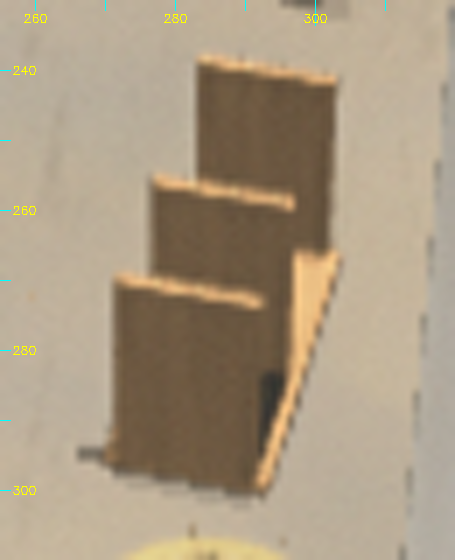

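```bash
cat > fit.py <<'E'
from h import *
from bench import viewer
S=viewer.get_calibration('scene'); D=viewer.get_calibration('side')
def T(p,L):
    c,s=np.cos(p[2]),np.sin(p[2]); L=np.array(L,float)
    return np.c_[p[0]+c*L[:,0]-s*L[:,1],p[1]+s*L[:,0]+c*L[:,1],L[:,2]]
def fit(obs,p0):
    def f(p): return np.concatenate([ (proj(c,T(p,[o[0] for o in ob]))-np.array([o[1] for o in ob])).ravel() for c,ob in obs])
    r=least_squares(f,p0,loss='soft_l1'); print('res',np.round(f(r.x).reshape(-1,2),1).tolist()); return r.x
t=.128
cup=fit([(S,[([-.07,.12,t],(316.3,183.3)),([.07,.12,t],(362.5,194.5)),([.07,-.12,t],(346.3,265.3)),([-.07,-.12,t],(295.8,252)),([-.07,-.12,0],(293.8,271)),([.07,-.12,0],(340.2,283.8))]),
 (D,[([-.07,.12,t],(247.1,182.1)),([-.07,-.12,t],(318.1,182.1)),([.07,-.12,t],(315.3,160.3)),([.07,.12,t],(247.9,160.5))])],[.7,-.1,-1.57])
print('cup',cup,np.degrees(cup[2]))
h=.105
rack=fit([(S,[([-.03,.07,h],(170.6,188.4)),([.03,.07,h],(182.9,175.3)),([-.03,.01,h],(185.8,196)),([.03,.01,h],(197.9,183.8)),([-.03,-.07,h],(208,210)),([.03,-.07,h],(219,195.4)),([-.035,-.073,0],(211,227.8)),([-.035,.073,0],(175.2,206.9))]),
(D,[([-.03,.07,h],(292.6,273.1)),([.03,.07,h],(271.4,270)),([-.03,.01,h],(297,259)),([.03,.01,h],(276.7,256.1)),([-.03,-.07,h],(302.9,241.4)),([.03,-.07,h],(283.6,238.6)),([-.035,-.073,.008],(303.6,266.4))])],[.6,.3,0.])
print('rack',rack,np.degrees(rack[2]))
for c,ps in ((S,[(271.7,237.5),(275.8,240.8),(313,183)]),(D,[(313.8,194.8),(247.9,185)])):
    for uv in ps:
        w=ray(c,uv,.126); d=w[:2]-cup[:2]; a=cup[2]
        print('door pt in cup',np.round([np.cos(a)*d[0]+np.sin(a)*d[1],-np.sin(a)*d[0]+np.cos(a)*d[1]],4))
E
python3 fit.py
```

```text
res [[-0.1, -0.4], [-0.2, -0.4], [0.0, 0.0], [-0.5, -0.3], [-0.5, 0.6], [-0.3, 0.6], [-0.2, -1.0], [0.4, -1.9], [-0.4, -1.5], [-0.4, -1.0]]
cup [ 0.59062395 -0.17807733 -1.42178326] -81.4621804501432
res [[-1.0, -0.5], [-0.6, -0.6], [-0.6, 0.8], [-0.2, -0.6], [-1.4, -1.0], [-0.2, -0.5], [-0.5, 1.0], [-0.9, 0.6], [-0.3, -1.1], [-0.3, -1.7], [0.1, -1.1], [-0.2, -1.7], [0.1, -1.0], [-0.5, -1.4], [0.1, -1.7]]
rack [ 0.52797779  0.23376789 -0.12884667] -7.382370186853175
door pt in cup [-0.144  -0.0957]
door pt in cup [-0.1302 -0.1023]
door pt in cup [-0.0792  0.1184]
door pt in cup [-0.1527 -0.0972]
door pt in cup [-0.0909  0.1163]
```

```bash
cat >> h.py <<'E'
def down(deg):
    a=np.radians(deg)/2; return [np.cos(a),np.sin(a),0,0]
CUP=np.array([0.5906,-0.1781,np.radians(-81.46)]); RACK=np.array([0.528,0.2338,np.radians(-7.38)])
HC=np.array([-.069,.1155])
def rot(a): return np.array([[np.cos(a),-np.sin(a)],[np.sin(a),np.cos(a)]])
def tocup(p): return CUP[:2]+rot(CUP[2])@np.array(p)
def dooryaw(q): return CUP[2]-np.radians(16)-q
def door(q,p): return tocup(HC)+rot(dooryaw(q))@np.array(p)
E
python3 - <<'E'
from h import *
from bench import manip
for off in (0,180):
  for n,xy,z,psi in [('press',door(0,[.025,-.2]),.081,np.degrees(dooryaw(0))+90),('view',door(0,[.025,-.2]),.22,np.degrees(dooryaw(0))+90),('mid',door(.6,[.025,-.2]),.081,np.degrees(dooryaw(.6))+90),('open',door(1.25,[.025,-.2]),.081,np.degrees(dooryaw(1.25))+90),('openfix',door(1.25,[.025,-.2]),.081,np.degrees(dooryaw(.6))+90),('blk',door(1.2,[.0265,-.1]),.078,np.degrees(dooryaw(1.2))+90),('blkup',door(1.2,[.0265,-.1]),.18,np.degrees(dooryaw(1.2))+90),('tab',tocup([-.175,-.075]),.058,-79),('re',tocup([-.175,-.075]),.06,11),('rack',RACK[:2]+rot(RACK[2])@[0,-.03],.068,-7.4),('rackup',RACK[:2]+rot(RACK[2])@[0,-.03],.18,-7.4)]:
    q=manip.solve_ik([*xy,z],down(psi+off)); print(off,n,np.round(xy,3),round(psi),None if q is None else np.round(q,2))
E
```

```text
0 press [ 0.493 -0.092] -7 [ 0.    0.36  0.15  2.03 -0.08  0.76  0.07]
0 view [ 0.493 -0.092] -7 [-0.02  0.17  0.17  1.9  -0.03  1.07  0.03]
0 mid [0.529 0.022] -42 [-0.21  0.4   0.15  1.96 -0.08  0.78 -0.75]
0 open [0.632 0.099] -79 [-0.35  0.57  0.2   1.68 -0.14  0.9  -1.47]
0 openfix [0.632 0.099] -42 [-0.26  0.57  0.09  1.68 -0.06  0.89 -0.88]
0 blk [ 0.645 -0.002] -76 [-0.21  0.59  0.24  1.67 -0.17  0.9  -1.23]
0 blkup [ 0.645 -0.002] -76 [-0.2   0.47  0.23  1.6  -0.12  1.08 -1.28]
0 tab [ 0.49  -0.016] -79 [-0.23  0.39  0.25  2.07 -0.14  0.7  -1.27]
0 re [ 0.49  -0.016] 11 [-0.06  0.38  0.04  2.06 -0.02  0.7   0.19]
0 rack [0.524 0.204] -7 [-0.36  0.47 -0.07  1.88  0.05  0.79 -0.59]
0 rackup [0.524 0.204] -7 [-0.34  0.33 -0.09  1.8   0.04  1.02 -0.58]
180 press [ 0.493 -0.092] -7 [-0.83  0.85  1.36  2.05 -0.96  1.11 -2.28]
180 view [ 0.493 -0.092] -7 [-0.96  0.65  1.54  1.93 -0.69  1.27 -2.46]
180 mid [0.529 0.022] -42 [ 0.21  0.43 -0.37  1.95  0.21  0.8   2.14]
180 open [0.632 0.099] -79 [ 0.04  0.59 -0.32  1.67  0.23  0.92  1.39]
180 openfix [0.632 0.099] -42 [ 0.13  0.61 -0.46  1.67  0.32  0.94  1.97]
180 blk [ 0.645 -0.002] -76 [ 0.16  0.6  -0.28  1.66  0.2   0.91  1.62]
180 blkup [ 0.645 -0.002] -76 [ 0.14  0.48 -0.24  1.58  0.13  1.09  1.67]
180 tab [ 0.49  -0.016] -79 [ 0.15  0.39 -0.21  2.06  0.12  0.71  1.63]
180 re [ 0.49  -0.016] 11 [-0.98  0.89  1.35  2.09 -1.03  1.1  -2.05]
180 rack [0.524 0.204] -7 [ 0.08  0.56 -0.65  1.87  0.43  0.86  2.23]
180 rackup [0.524 0.204] -7 [ 0.1   0.4  -0.65  1.78  0.27  1.05  2.36]
```

```bash
python3 - <<'E'
from h import *
from bench import manip, effector, viewer
p=door(0,[.025,-.15])+np.array([0.0,-.08])
manip.move_pose([*p,.27],down(-7.5)); effector.close()
c=viewer.get_calibration('wrist'); im=viewer.get_image('wrist'); cv2.imwrite('pics/w1.png',im[:,:,::-1])
import pickle; pickle.dump(c,open('w1.pkl','wb'))
print(manip.current_clock(),manip.current_finger_gap(),manip.current_tool_pos(),c['eye'])
print(np.round(proj(c,[[*door(0,[.03,-.2]),.097],[*door(0,[0,-.226]),.126],[*door(0,[0,-0.1]),.126],[*tocup([-.07,-.12]),.128],[*tocup([-.07,0.]),.128]]),1))
E
```

```text
4.5667 0.0004215826728665474 [ 0.54258076 -0.17803832  0.26997304] [ 0.55431858 -0.09500022  0.46058956]
[[221.7 112.9]
 [187.8  81. ]
 [319.4  81.1]
 [192.  148.6]
 [307.  114.7]]
```

View pics/w1.png

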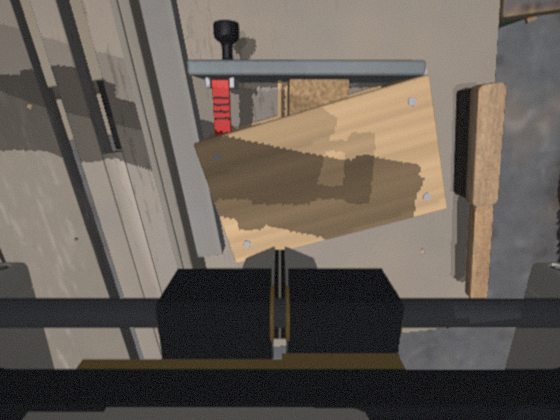

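```bash
python3 - <<'E'
from h import *
s=cv2.imread('pics/w1.png')[:,:,::-1]
crop(s,170,40,300,160,6,'pics/c5.png');crop(s,370,50,460,220,4,'pics/c6.png')
E
```

```text
(no output)
```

View pics/c5.png

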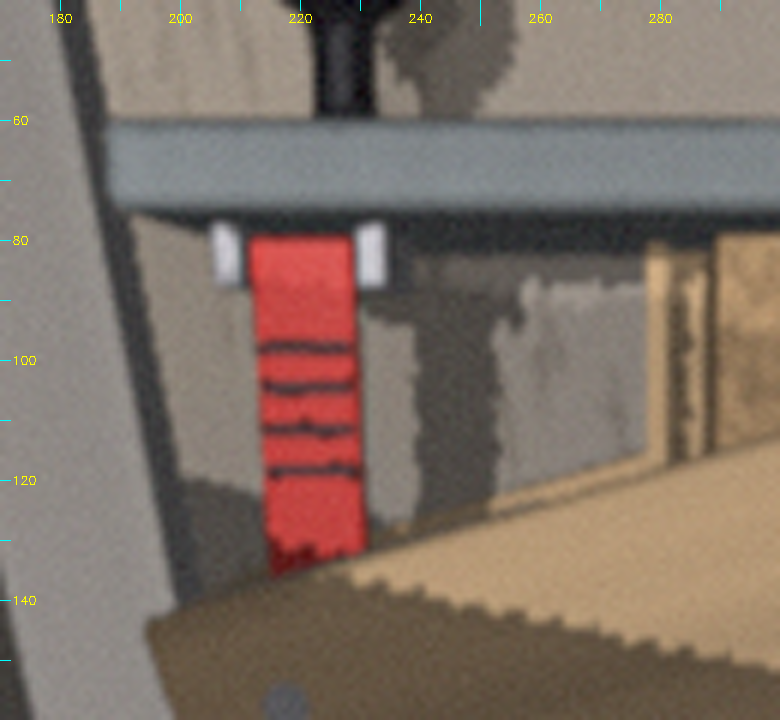

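View pics/c6.png

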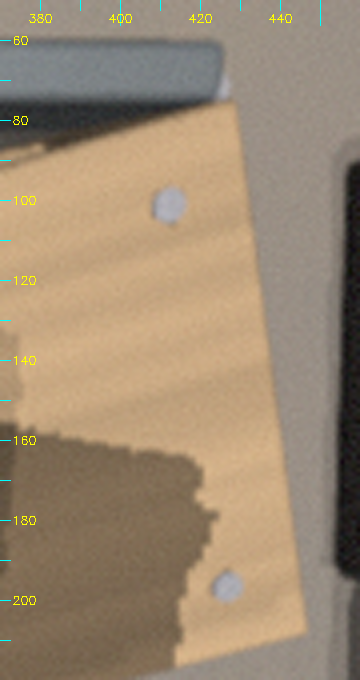

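```bash
python3 - <<'E'
from h import *
import pickle; c=pickle.load(open('w1.pkl','rb'))
for (uv,z) in [((195,143.5),.128),((428.5,75),.128),((446,208),.128)]: print('cup',np.round(ray(c,uv,z),4))
w=[ray(c,uv,z)[:2] for uv,z in [((195,143.5),.128),((428.5,75),.128),((446,208),.128)]]
L=np.array([[-.07,-.12],[-.07,.12],[.07,.12]])
f=lambda p:((p[:2]+L@rot(p[2]).T)-w).ravel()
r=least_squares(f,CUP); print(r.x,np.degrees(r.x[2]),np.round(f(r.x)*1000,1))
A,B=ray(c,(188,74.7),.126)[:2],ray(c,(424,74.8),.126)[:2]
print(A,B,np.linalg.norm(A-B)); d=B-A; print('door yaw',np.degrees(np.arctan2(d[1],d[0]))-90)
h=A+.226*d/np.linalg.norm(d); print('hinge in cup',rot(r.x[2]).T@(h-r.x[:2]))
for uv in [(221,115)]:
  p=ray(c,uv,.097)[:2]; n=d/np.linalg.norm(d); print('catch', n@(p-h), np.array([n[1],-n[0]])@(p-h))
E
```

```text
cup [ 0.4656 -0.1221  0.128 ]
cup [ 0.6981 -0.0878  0.128 ]
cup [ 0.7179 -0.2238  0.128 ]
[ 0.59101205 -0.17341937 -1.42541079] -81.67002250678735 [-3.4  0.5  1.5  1.   2.  -1.5]
[ 0.47184242 -0.05787518] [ 0.69474545 -0.08699846] 0.22479753093311922
door yaw -97.44378316232743
hinge in cup [-0.07015405  0.11631635]
catch -0.2015445369907756 0.037844856691386757
```

```bash
sed -i 's/^CUP=.*; RACK/CUP=np.array([.591,-.1736,np.radians(-81.5)]); RACK/; s/^HC=.*/HC=np.array([-.07,.1163])/' h.py; python3 - <<'E'
from h import *
from bench import manip, effector, viewer
print(door(0,[0,0]))
q=down(-7.44)
p=door(0,[.026,-.2])
manip.servo_line([*p,.2],q,vel=.2)
manip.servo_line([*p,.103],vel=.12); print(manip.current_force())
manip.servo_line([*p,.083],vel=.04); print(manip.current_clock(),manip.current_force(),manip.current_tool_pos())
c=viewer.get_calibration('wrist'); im=viewer.get_image('wrist'); cv2.imwrite('pics/w2.png',im[:,:,::-1])
E
```

```text
[ 0.69567589 -0.08717866]
[ 0.06750935  0.11595348 -0.3752578 ]
6.95 [ 0.82982322 -0.47797607 -0.05033172] [ 0.49393249 -0.08686824  0.08283786]
```

View pics/w2.png

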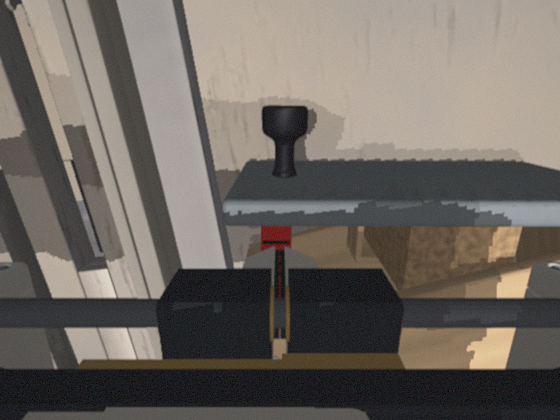

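The wrist view shows the catch (276,238) just ahead of the fingertips, but the vertical force is about 0 N. I'll compare this with the geometry and the side view.

```bash
python3 - <<'E'
from h import *
from bench import manip, effector, viewer
c=viewer.get_calibration('wrist'); im=cv2.imread('pics/w2.png')[:,:,::-1]; crop(im,210,150,340,300,5,'pics/c7.png')
for z in (.097,.089,.081): print(z,np.round(proj(c,[[*door(0,[x,y]),z] for x,y in ((.0,-.191),(.0,-.209),(.03,-.191),(.03,-.209))]),1).tolist())
print(proj(c,[manip.current_tool_pos()]),proj(c,[[*door(0,[0,y]),.126] for y in (-.226,-.15)]))
print(manip.current_force(),manip.current_tau())
im=viewer.get_image('side');crop(im,230,145,330,235,8,'pics/c8.png')
im=viewer.get_image('scene');crop(im,250,170,375,290,6,'pics/c9.png')
E
```

```text
0.097 [[293.2, 210.1], [261.6, 210.1], [292.4, 257.8], [262.3, 257.8]]
0.089 [[292.6, 205.9], [262.2, 205.9], [291.9, 252.0], [262.9, 252.0]]
0.081 [[292.1, 202.1], [262.9, 202.0], [291.4, 246.7], [263.5, 246.6]]
[[277.56380321 242.28261464]] [[223.45599749 228.62937794]
 [380.1435187  228.89991626]]
[-0.13790445  0.18890801  0.23516131] [-4.39086085e-03 -4.30382967e+01  2.42795013e+00 -2.15212744e+01
 -4.46444366e-02  5.44030813e-02  8.72777018e-04]
```

View pics/c7.png

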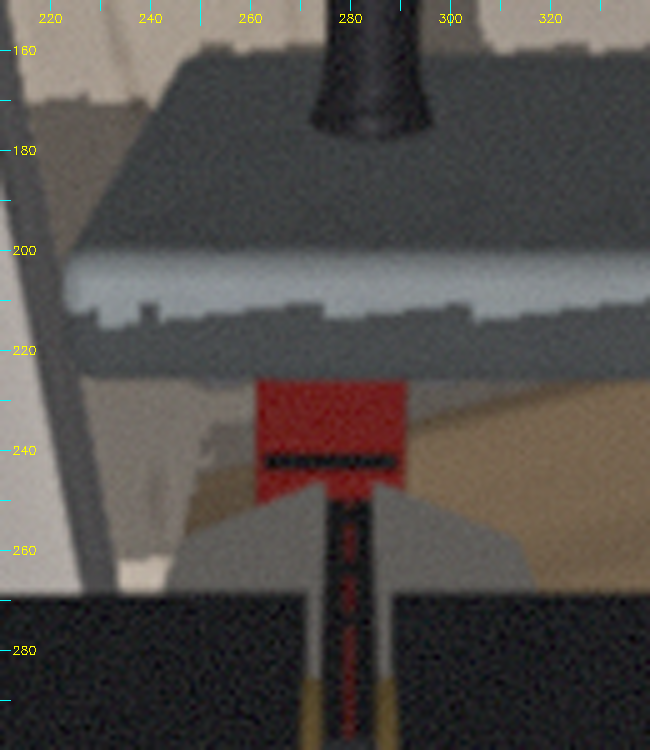

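View pics/c8.png

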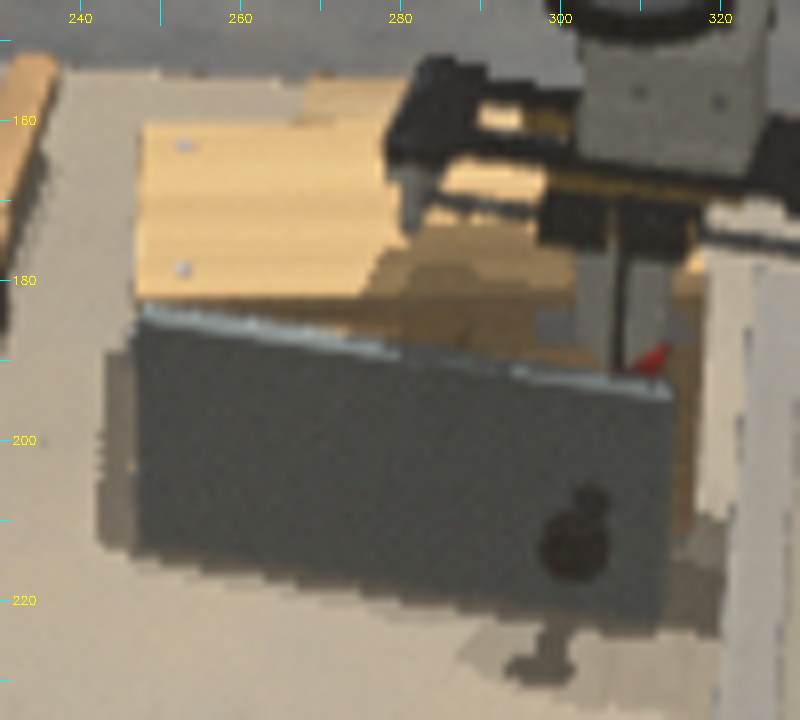

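View pics/c9.png

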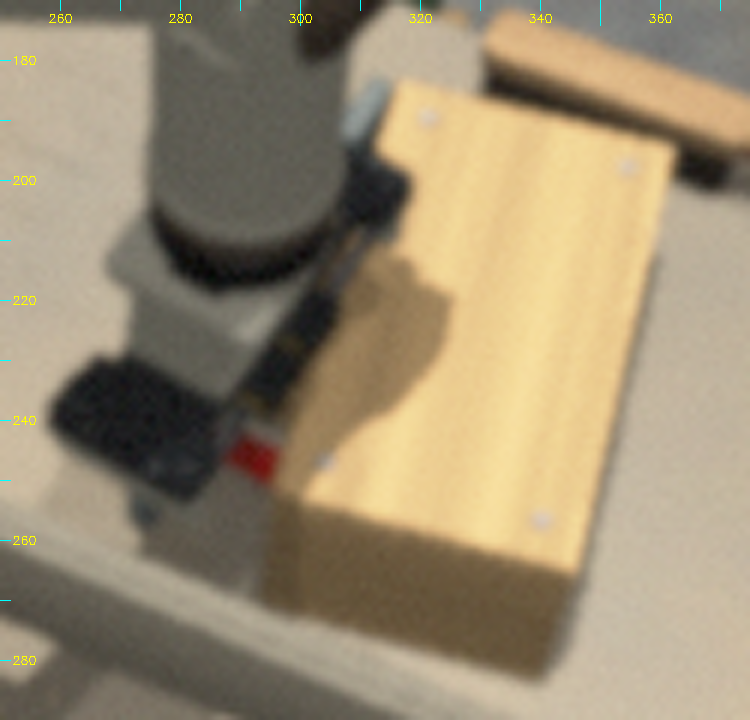

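```bash
python3 - <<'E'
from h import *
from bench import manip, effector, viewer
c=viewer.get_calibration('wrist'); t=manip.current_tool_pos(); M=R.from_quat(manip.current_tcp_rot()).as_matrix()
print(M.round(3)); print('cam in tool',M.T@(c['eye']-t), (M.T@R.from_quat(c['attitude']).as_matrix()).round(3))
for y in (-.0095,0,.0095):
  for z in (0,-.01,-.02,-.03): print(y,z,np.round(proj(c,[t+M@[x,y,z] for x in (0,.019)]),1).tolist())
E
```

```text
[[ 0.992 -0.129  0.   ]
 [-0.129 -0.992 -0.   ]
 [ 0.     0.    -1.   ]]
cam in tool [ 0.00079845 -0.08384259 -0.19059322] [[ 1.     0.001  0.001]
 [-0.001  0.952  0.305]
 [-0.001 -0.305  0.952]]
-0.0095 0 [[277.6, 228.3], [307.9, 228.3]]
-0.0095 -0.01 [[277.5, 234.4], [309.3, 234.4]]
-0.0095 -0.02 [[277.4, 241.1], [310.9, 241.1]]
-0.0095 -0.03 [[277.3, 248.6], [312.6, 248.6]]
0 0 [[277.6, 242.2], [307.5, 242.3]]
0 -0.01 [[277.5, 248.9], [308.9, 248.9]]
0 -0.02 [[277.4, 256.3], [310.4, 256.3]]
0 -0.03 [[277.4, 264.4], [312.1, 264.5]]
0.0095 0 [[277.6, 255.8], [307.1, 255.8]]
0.0095 -0.01 [[277.5, 263.1], [308.4, 263.1]]
0.0095 -0.02 [[277.4, 271.0], [309.9, 271.0]]
0.0095 -0.03 [[277.4, 279.8], [311.5, 279.8]]
```

The bar's apparent width matches z≈97 mm, so it isn't pressed yet, and the visible fingertips appear higher than the nominal TCP. I'll go down in small steps and watch the force.

```bash
python3 - <<'E'
from h import *
from bench import manip, effector, viewer
p=manip.current_tool_pos()
for z in (.079,.075,.071):
    manip.servo_line([p[0],p[1],z],vel=.03); f=np.mean([manip.current_force() for _ in range(3)],0); print(z,np.round(f,2),manip.current_tool_pos())
    if f[2]>4: break
im=viewer.get_image('wrist'); cv2.imwrite('pics/w3.png',im[:,:,::-1]); crop(im,210,150,340,300,5,'pics/c10.png')
print(manip.current_clock())
E
```

```text
0.079 [ 0.21 -0.38 -0.31] [ 0.49394476 -0.08686961  0.07875991]
0.075 [-0.09 -0.78  0.38] [ 0.49396536 -0.08682826  0.0747366 ]
0.071 [-0.53 -0.16  0.61] [ 0.49396021 -0.08688266  0.07073931]
8.0
```

View pics/c10.png

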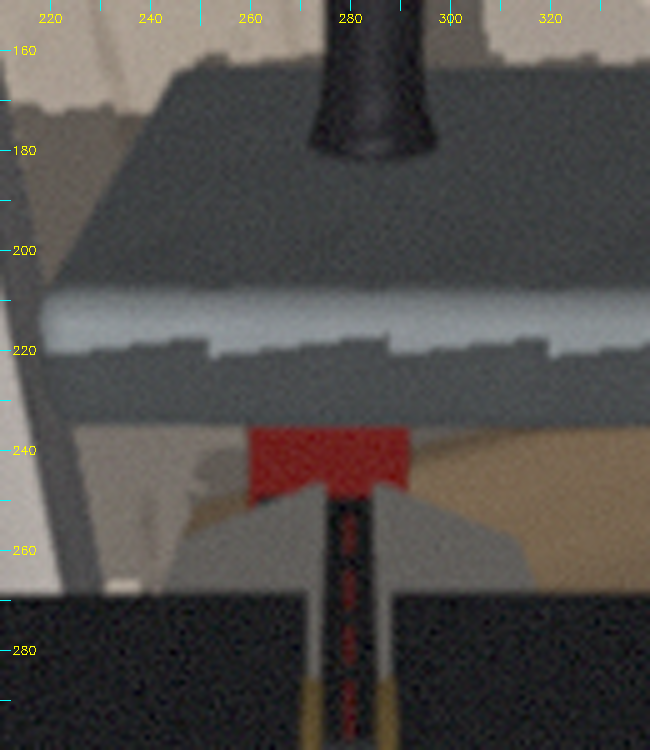

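The bar keeps growing in view (32 px wide), so it's still not pressed and there's no contact force. I'll check fingertip height from the fixed cameras before going lower.

```bash
python3 - <<'E'
from h import *
from bench import manip, effector, viewer
t=manip.current_tool_pos(); print(t)
im=viewer.get_image('side'); crop(im,270,140,345,215,9,'pics/c11.png')
im=viewer.get_image('scene');crop(im,240,180,330,270,8,'pics/c12.png')
S=viewer.get_calibration('scene');D=viewer.get_calibration('side')
for c in (S,D):print(np.round(proj(c,[t+[0,0,dz] for dz in (0,.019,.029,.066)]),1).tolist(), proj(c,[[*door(0,[0,-.2]),.126]]), proj(c,[[*door(0,[-.014,-.2]),.126]]))
w=cv2.imread('pics/wrist0.png')[:,:,::-1]; crop(w,80,220,500,380,1,'pics/x.png')
w=cv2.imread('pics/wrist0.png')[:,:,::-1]; crop(w,110,230,210,350,6,'pics/c13.png')
E
```

```text
[ 0.49408189 -0.08685736  0.0708788 ]
[[286.2, 246.3], [286.4, 243.1], [286.5, 241.5], [286.9, 235.0]] [[278.84877387 232.50859142]] [[274.60658616 230.13455203]]
[[307.3, 200.2], [307.5, 195.6], [307.7, 193.1], [308.1, 183.8]] [[306.36579308 190.848313  ]] [[305.47946728 193.19452515]]
```

View pics/c11.png

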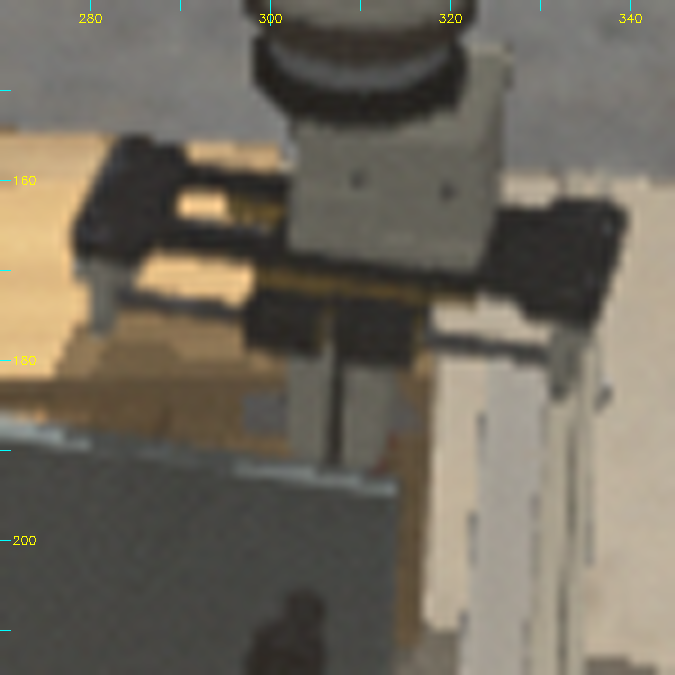

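View pics/c12.png

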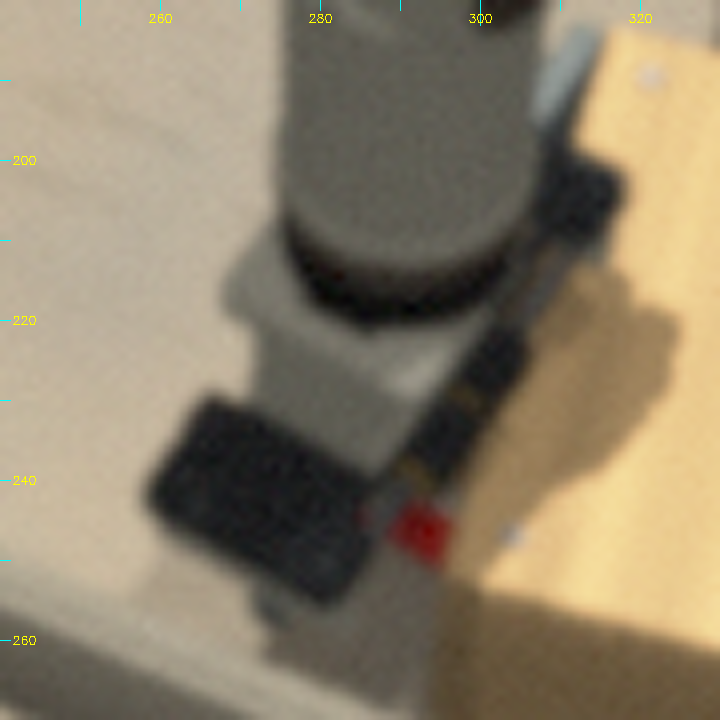

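View pics/c13.png

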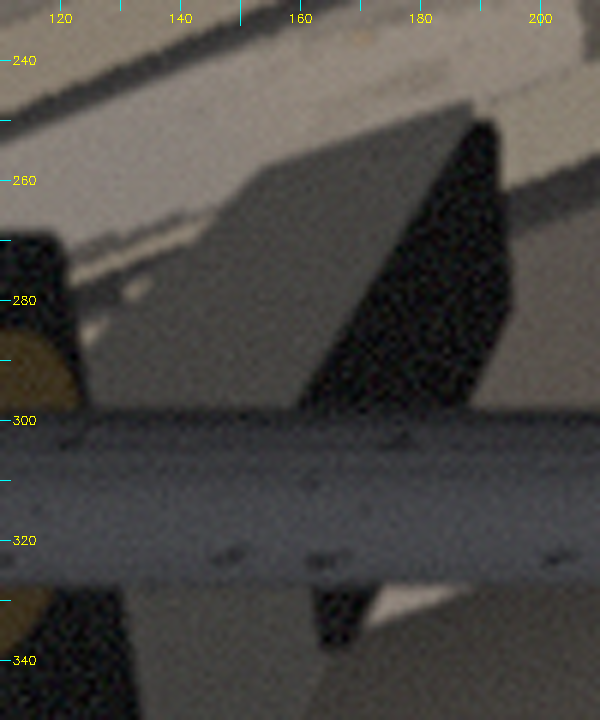

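Three things put the real fingertips about 30 mm above the reported TCP: the pad corners in the first wrist picture (rows 249 and 282, against 242 predicted), the side view, and the lack of contact force. I'll go by contact, expecting to touch at a TCP z of about 0.067.

```bash
python3 - <<'E'
from h import *
from bench import manip, effector, viewer
p=manip.current_tool_pos()
for z in (.067,.064,.060,.057,.054,.052):
    manip.servo_line([p[0],p[1],z],vel=.03); f=np.mean([manip.current_force() for _ in range(3)],0); print(z,np.round(f,2),manip.current_tool_pos())
    if f[2]>5.3: break
im=viewer.get_image('wrist'); cv2.imwrite('pics/w4.png',im[:,:,::-1])
print(manip.current_clock())
E
```

```text
0.067 [-0.38  0.21  0.12] [ 0.49396174 -0.08687855  0.06673386]
0.064 [ 0.12 -0.29  1.3 ] [ 0.49404761 -0.08689217  0.06378662]
0.06 [0.3  0.55 2.5 ] [ 0.49463895 -0.08702962  0.0601042 ]
0.057 [ 1.1  -0.29  3.12] [ 0.49468528 -0.086998    0.05711158]
0.054 [ 0.93 -0.25  4.65] [ 0.4946581  -0.08698217  0.05406853]
0.052 [ 1.67 -1.07  5.02] [ 0.49467764 -0.08699501  0.05210009]
9.7167
```

View pics/w4.png

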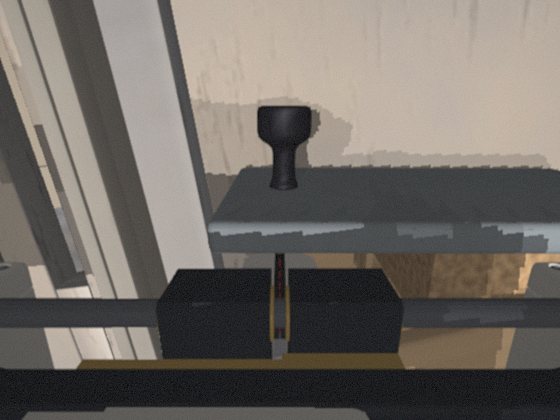

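Contact came at a TCP z of about 0.064, and 5 N now means roughly 12 mm pressed. The tips are about 33 mm above the reported TCP. I'll press 2 mm more and swing the door.

```bash
python3 - <<'E'
from h import *
from bench import manip, effector, viewer
F=lambda: np.round(np.mean([manip.current_force() for _ in range(3)],0),2)
p=manip.current_tool_pos(); z=.050
manip.servo_line([p[0],p[1],z],vel=.03); print(F())
for i,q in enumerate((.04,.1,.16,.22,.3)):
    x=max(.026-.004*(i+1),.016)
    manip.servo_line([*door(q,[x,-.2]),z],down(np.degrees(dooryaw(q))+90),vel=.06); print(q,F(),manip.current_clock())
im=viewer.get_image('wrist'); cv2.imwrite('pics/w5.png',im[:,:,::-1])
im=viewer.get_image('side');crop(im,230,140,345,235,6,'pics/c14.png')
E
```

```text
[ 1.48 -0.21  4.6 ]
0.04 [ 0.85 -0.14  4.64] 10.3167
0.1 [0.44 0.51 4.82] 10.7333
0.16 [0.48 1.75 5.51] 11.1167
0.22 [0.23 0.21 4.6 ] 11.4667
0.3 [0.42 0.53 4.82] 11.8833
```

View pics/w5.png

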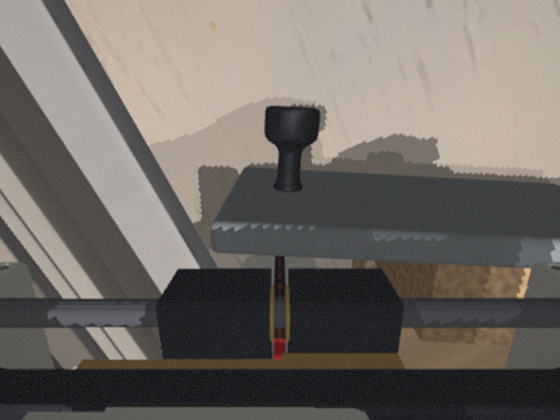

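View pics/c14.png

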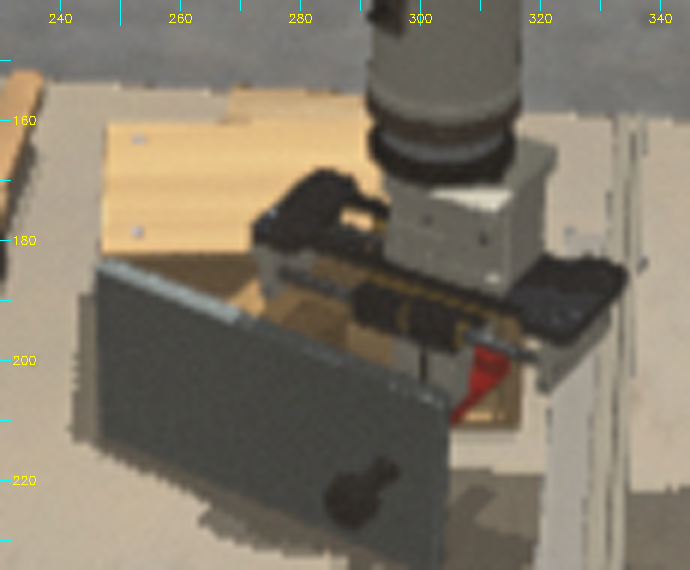

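The door has opened with the finger to about 0.3 rad, and the hook is out in front of the strike. Next I swing it wide.

```bash
python3 - <<'E'
from h import *
from bench import manip, effector, viewer
F=lambda: np.round(np.mean([manip.current_force() for _ in range(3)],0),2)
z=.054
for q in np.arange(.45,1.24,.11):
    manip.servo_line([*door(q,[.017,-.2]),z],down(np.degrees(dooryaw(q))+90),vel=.09); print(round(q,2),F(),manip.current_clock())
im=viewer.get_image('wrist'); cv2.imwrite('pics/w6.png',im[:,:,::-1])
im=viewer.get_image('side');crop(im,220,140,345,250,6,'pics/c15.png')
E
```

```text
0.45 [ 1.07 -0.17  3.4 ] 12.4583
0.56 [ 0.59 -0.06  3.93] 12.85
0.67 [1.23 0.23 3.73] 13.2417
0.78 [ 0.95 -0.73  3.47] 13.6333
0.89 [ 1.02 -0.63  3.25] 14.025
1.0 [ 1.46 -0.68  2.91] 14.4167
1.11 [ 1.   -1.34  3.87] 14.8083
1.22 [ 1.18 -0.58  3.27] 15.2
```

View pics/w6.png

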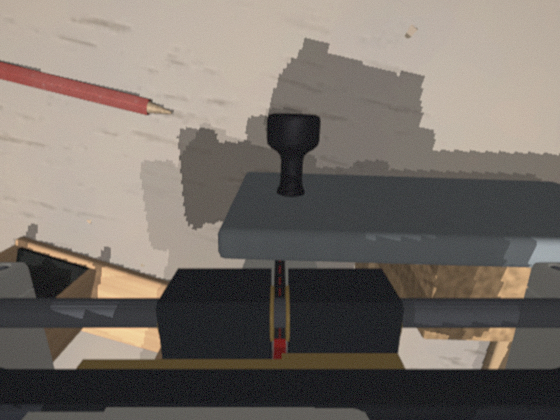

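View pics/c15.png

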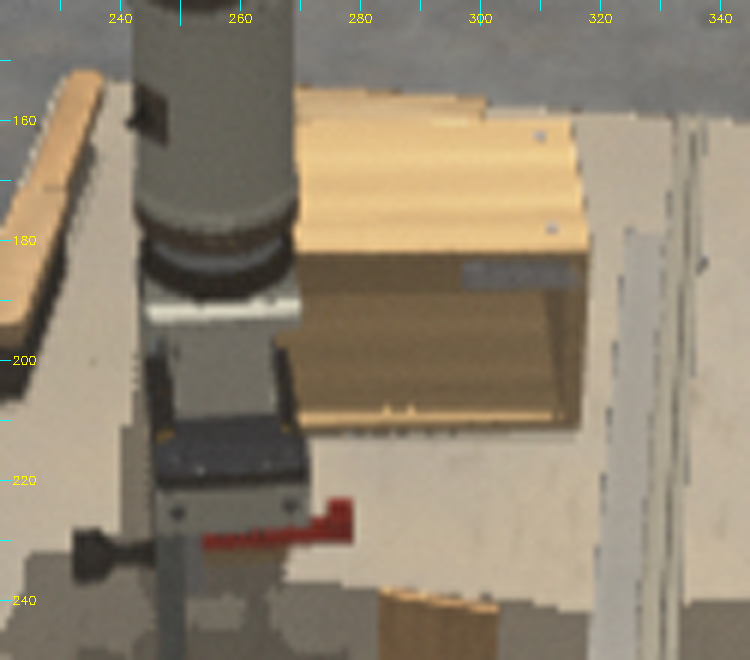

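The door is wide open, about square to the front, with the catch bar sticking out. I lift off, open the jaws and look down on the block.

```bash
python3 - <<'E'
from h import *
from bench import manip, effector, viewer
import pickle
p=manip.current_tool_pos()
manip.servo_line([p[0],p[1],.16],vel=.15)
psi=np.degrees(dooryaw(1.22))+90
effector.open_jaws()
t=door(1.22,[.09,-.12])
manip.servo_line([*t,.20],down(psi),vel=.2)
c=viewer.get_calibration('wrist'); im=viewer.get_image('wrist'); cv2.imwrite('pics/w7.png',im[:,:,::-1]); pickle.dump(c,open('w7.pkl','wb'))
print(manip.current_clock(),manip.current_tool_pos(),manip.current_force())
print(np.round(proj(c,[[*door(1.22,[.0265+a,-.1+b]),.112] for a in (-.0225,.0225) for b in (-.03,.03)]+[[*door(1.22,[0,-.226]),.126],[*door(1.22,[0,0]),.126]]),1))
E
```

```text
18.3917 [0.58194852 0.01241085 0.19947748] [ 0.1263455  -0.06815174 -0.21203663]
[[269.6 102.2]
 [343.5 102.4]
 [270.  157.6]
 [340.2 157.8]
 [144.   96.3]
 [438.4  97.1]]
```

View pics/w7.png

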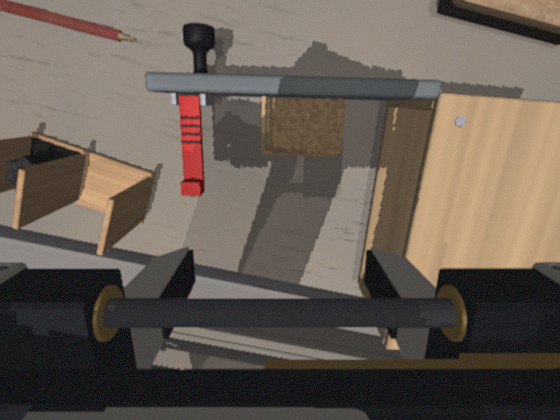

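```bash
python3 - <<'E'
from h import *
s=cv2.imread('pics/w7.png')[:,:,::-1]
crop(s,240,60,450,170,3,'pics/x.png'); crop(s,250,65,360,170,6,'pics/c16.png');crop(s,0,120,170,260,4,'pics/c17.png')
E
```

```text
(no output)
```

View pics/c16.png

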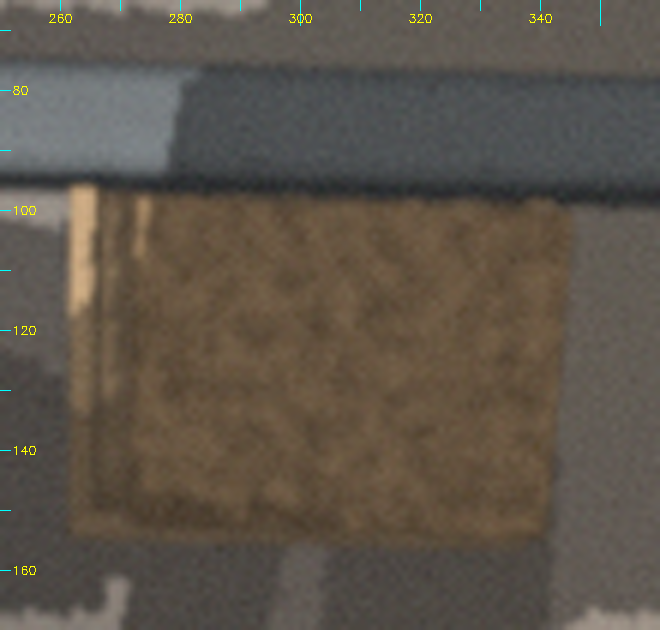

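View pics/c17.png

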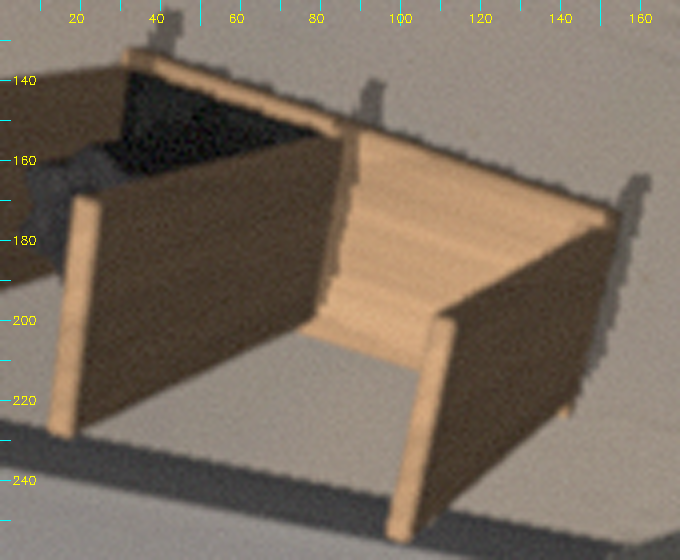

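The wrist view shows the block's top spanning columns 272–344 and rows 98–155, within 2 px of my prediction. The rack's wide bay is at (100,180). Next I grip across the 60 mm faces and lift.

```bash
python3 - <<'E'
from h import *
from bench import manip, effector, viewer
psi=np.degrees(dooryaw(1.215))+90
t=door(1.22,[.0255,-.0995])
manip.servo_line([*t,.16],down(psi),vel=.2)
manip.servo_line([*t,.045],vel=.12); print(manip.current_force())
effector.close(25); print(manip.current_finger_gap(),manip.current_force(),manip.current_clock(),manip.current_tool_pos())
im=viewer.get_image('wrist'); cv2.imwrite('pics/w8.png',im[:,:,::-1])
E
```

```text
[-0.00083555 -0.36429283  0.32743602]
0.06035744746374201 [ 0.92265365 -0.0034035   0.49876236] 20.65 [0.64928184 0.00428505 0.04521086]
```

View pics/w8.png

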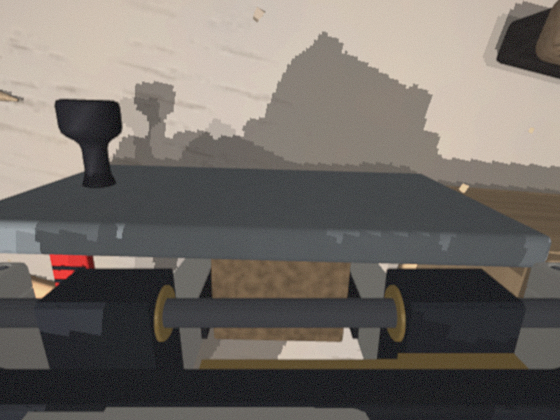

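The gap reads 60.4 mm and the block is between the pads. I lift it and carry it to the table.

```bash
python3 - <<'E'
from h import *
from bench import manip, effector, viewer
t=manip.current_tool_pos()
manip.servo_line([t[0],t[1],.155],vel=.12); print(manip.current_finger_gap(),manip.current_force())
psi=np.degrees(CUP[2])
p=tocup([-.185,-.075]); 
manip.servo_line([*p,.155],down(psi),vel=.2)
manip.servo_line([*p,.032],vel=.12)
z0=.032
while z0>.019:
    z0-=.002; manip.servo_line([*p,z0],vel=.02); f=np.mean([manip.current_force()[2] for _ in range(3)]); print(round(z0,3),round(f,2))
    if f>1.0: break
effector.open_jaws(); print(manip.current_clock(),manip.current_tool_pos())
manip.servo_line([*p,.14],vel=.2)
im=viewer.get_image('wrist'); cv2.imwrite('pics/w9.png',im[:,:,::-1])
im=viewer.get_image('side');crop(im,220,140,345,250,6,'pics/c18.png')
E
```

```text
0.060429912197379754 [ 0.06057677  0.10303057 -1.72112959]
0.03 -0.49
0.028 -1.63
0.026 -1.48
0.024 -1.95
0.022 6.61
25.8583 [ 0.48945646 -0.00171955  0.02195876]
```

View pics/w9.png

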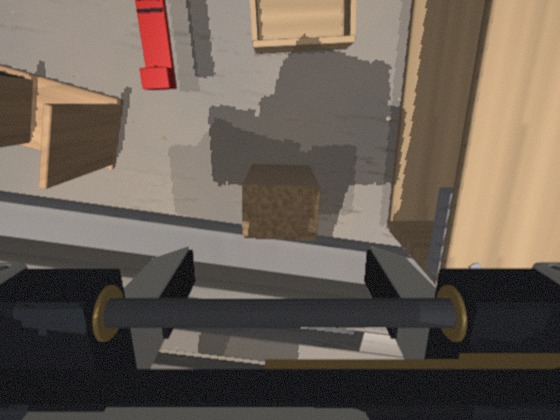

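View pics/c18.png

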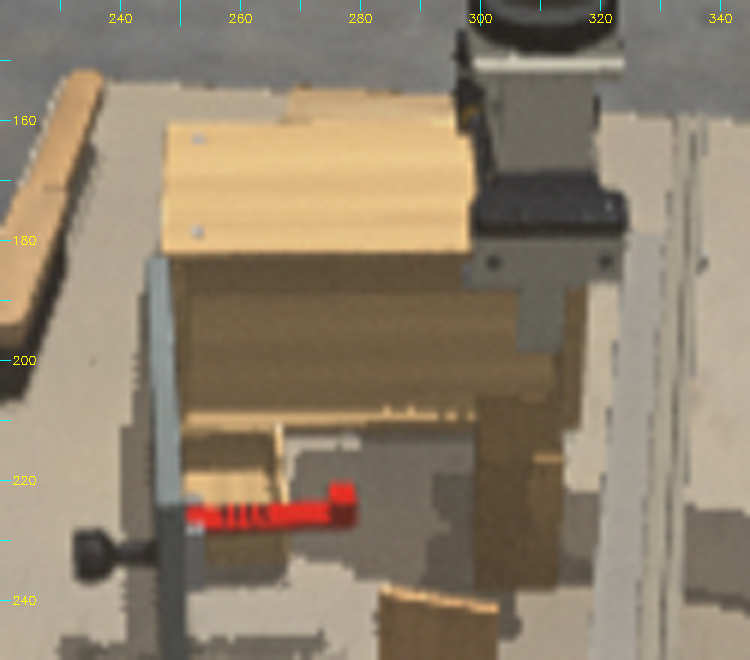

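The block stands upright on the table. In the wrist view its top face is about columns 243–319, rows 186–238. Before regrasping I take a view straight down on the rack.

```bash
python3 - <<'E'
from h import *
from bench import manip, effector, viewer
import pickle
c=viewer.get_calibration('wrist'); p=tocup([-.185,-.075]); Rb=rot(CUP[2])
print(np.round(proj(c,[[*(p+Rb@[a,b]),.09] for a in (-.03,.03) for b in (-.0225,.0225)]),1).tolist())
im=cv2.imread('pics/w9.png')[:,:,::-1]; crop(im,225,150,335,250,6,'pics/c19.png')
bay=RACK[:2]+rot(RACK[2])@[0,-.03]
manip.servo_line([bay[0],bay[1]-.10,.23],down(-7.4),vel=.25)
c=viewer.get_calibration('wrist'); im=viewer.get_image('wrist'); cv2.imwrite('pics/w10.png',im[:,:,::-1]); pickle.dump(c,open('w10.pkl','wb'))
print(np.round(proj(c,[[*(RACK[:2]+rot(RACK[2])@[a,b]),.105] for b in (-.073,-.067,.007,.013) for a in (-.03,.03) ]),1).tolist(),manip.current_clock())
crop(im,150,20,410,220,3,'pics/c20.png')
E
```

```text
[[242.5, 242.3], [240.5, 187.4], [317.8, 242.4], [320.1, 187.5]]
[[233.1, 133.6], [296.6, 133.6], [232.8, 127.1], [296.7, 127.0], [229.1, 39.6], [298.0, 39.6], [228.7, 31.9], [298.1, 31.9]] 28.1917
```

View pics/c19.png

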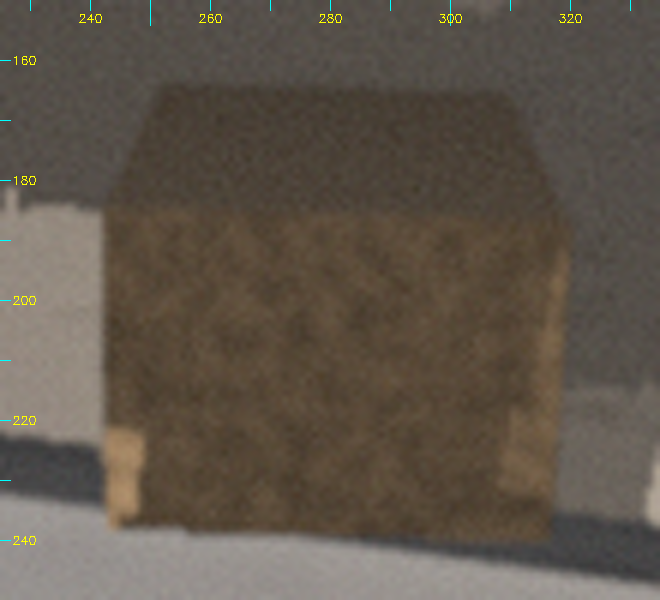

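View pics/c20.png

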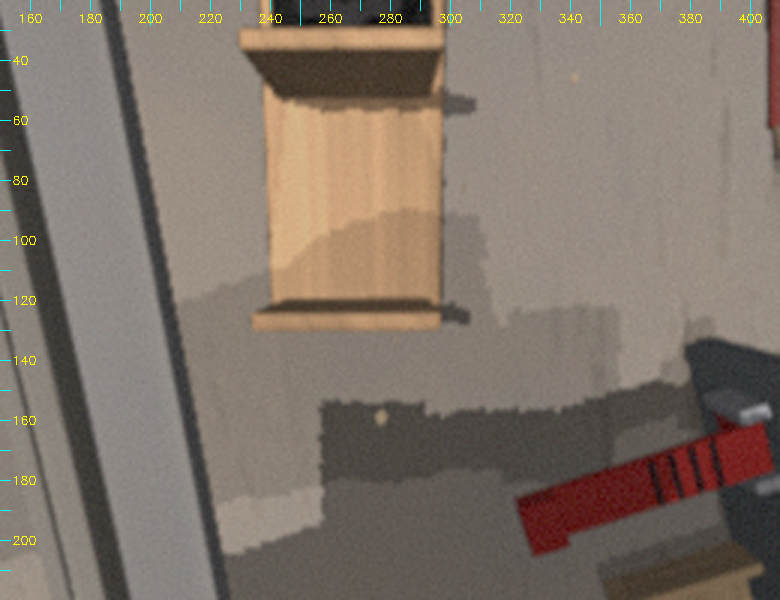

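The rack's right upright is at rows 123.5–129.5 and the middle one at 29.5–36, level with my yaw estimate but about 3 mm further along +y. I correct the bay, regrasp across the 45 mm faces, and carry.

```bash
python3 - <<'E'
from h import *
from bench import manip, effector, viewer
import pickle
c=pickle.load(open('w10.pkl','rb'))
r=ray(c,(265.2,126.5),.105); m=ray(c,(264,32.75),.105); print(r,m,np.linalg.norm(r-m))
bay=((r+m)/2)[:2]; d=(m-r)[:2]; yaw=np.degrees(np.arctan2(d[1],d[0]))-90; print('bay',bay,yaw,'old',RACK[:2]+rot(RACK[2])@[0,-.03])
np.save('bay.npy',bay)
psi=np.degrees(CUP[2])+90
p=tocup([-.185,-.075])+.0018*np.array([np.cos(np.radians(psi)),np.sin(np.radians(psi))])
manip.servo_line([*p,.16],down(psi),vel=.25)
manip.servo_line([*p,.025],vel=.12); print(manip.current_force())
effector.close(25); print(manip.current_finger_gap(),manip.current_force(),manip.current_clock())
manip.servo_line([*p,.15],vel=.15); print(manip.current_finger_gap(),manip.current_force())
manip.servo_line([*bay,.15],down(-7.4),vel=.2)
im=viewer.get_image('wrist'); cv2.imwrite('pics/w11.png',im[:,:,::-1])
im=viewer.get_image('side');crop(im,250,170,345,310,5,'pics/c21.png')
print(manip.current_clock())
E
```

```text
[0.51990216 0.16778455 0.105     ] [0.53006532 0.24597773 0.105     ] 0.07885089164567759
bay [0.52498374 0.20688114] -7.4055052199641125 old [0.52414652 0.20404852]
[0.38300093 0.06940695 0.73831883]
0.0448700229086852 [-0.31806363 -0.28936504  0.13637504] 30.9417
0.045392134942807555 [-0.52858991 -0.80681957 -1.5460547 ]
33.2333
```

View pics/w11.png

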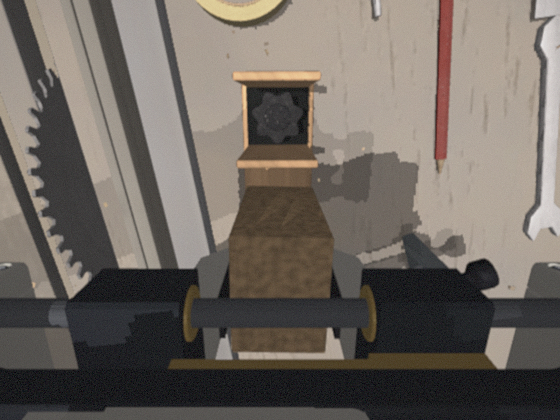

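View pics/c21.png

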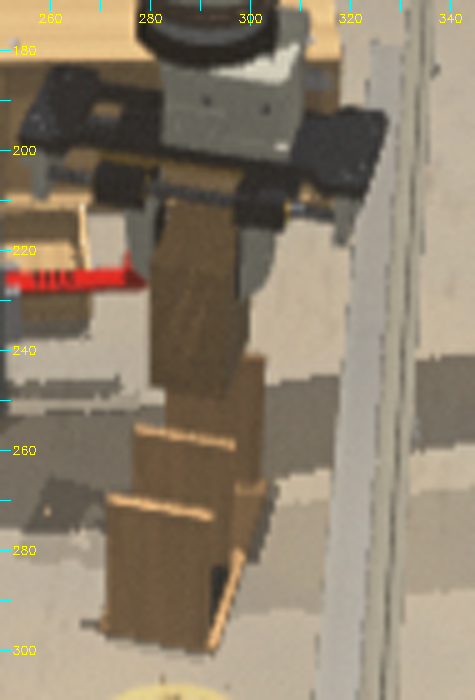

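The block is held level above the bay. I lower it into the bay with force checks.

```bash
python3 - <<'E'
from h import *
from bench import manip, effector, viewer
bay=np.load('bay.npy')
F=lambda: np.round(np.mean([manip.current_force() for _ in range(3)],0),2)
for z in (.12,.09,.06,.04):
    manip.servo_line([*bay,z],vel=.1); f=F(); print(z,f)
    if np.hypot(*f[:2])>4 or f[2]>3: raise SystemExit('contact')
while z>.029:
    z-=.0015; manip.servo_line([*bay,z],vel=.02); f=F(); print(round(z,4),f)
    if f[2]>1.0: break
print(manip.current_clock())
im=viewer.get_image('wrist'); cv2.imwrite('pics/w12.png',im[:,:,::-1])
im=viewer.get_image('side');crop(im,250,170,345,310,5,'pics/c22.png')
E
```

```text
0.12 [-0.78 -0.08 -1.21]
0.09 [-0.52  0.74 -1.3 ]
0.06 [-0.28  0.16 -1.24]
0.04 [ 0.79 -0.15 -1.13]
0.0385 [ 0.39 -0.41 -2.03]
0.037 [ 0.79 -0.02 -1.36]
0.0355 [-0.03  0.33 -1.79]
0.034 [-0.32 -0.24 -0.84]
0.0325 [-1.39 -0.63  4.09]
36.1833
```

View pics/w12.png

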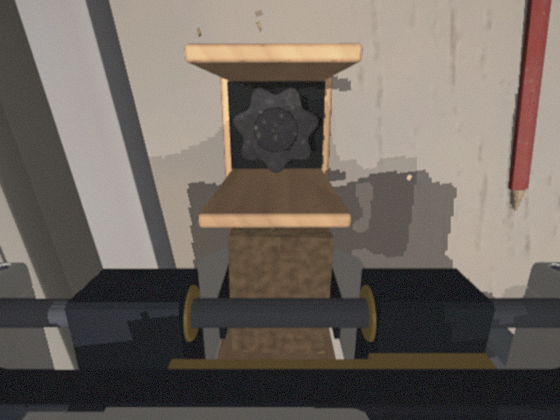

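View pics/c22.png

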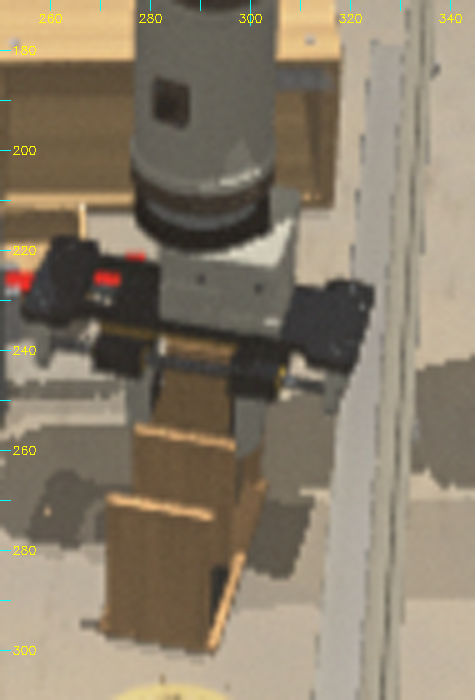

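Floor contact came at the expected height with no side force. I release and withdraw.

```bash
python3 - <<'E'
from h import *
from bench import manip, effector, viewer
bay=np.load('bay.npy')
effector.open_jaws(); print(manip.current_finger_gap(),manip.current_force())
manip.servo_line([*bay,.16],vel=.12)
manip.servo_line([bay[0],bay[1]-.10,.23],vel=.25)
im=viewer.get_image('wrist'); cv2.imwrite('pics/w13.png',im[:,:,::-1])
manip.move_pose([.40,.0,.28],down(-7.4))
im=viewer.get_image('side'); cv2.imwrite('pics/side9.png',im[:,:,::-1]); crop(im,220,140,345,310,4,'pics/c23.png')
im=viewer.get_image('scene'); cv2.imwrite('pics/scene9.png',im[:,:,::-1])
print(manip.current_clock(),manip.current_force())
E
```

```text
0.0919386699878731 [-1.38812097  0.16005452 -0.02173081]
39.9167 [ 0.37098827 -0.15043803  0.02796929]
```

View pics/w13.png

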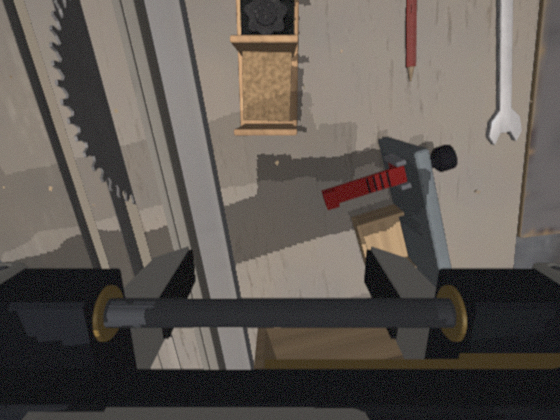

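View pics/c23.png

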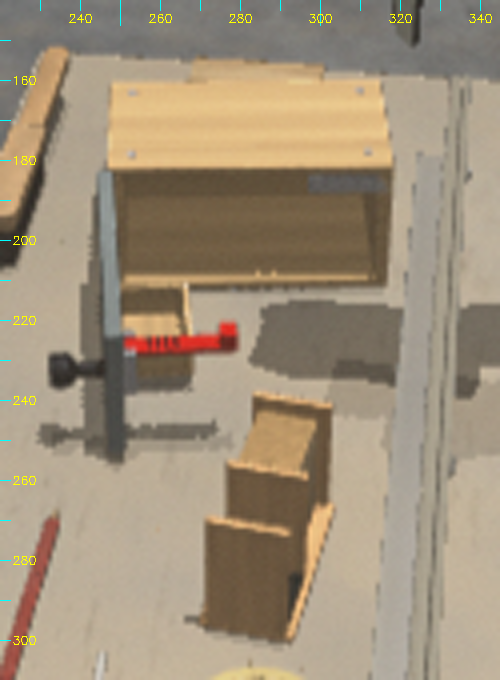

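View pics/scene9.png

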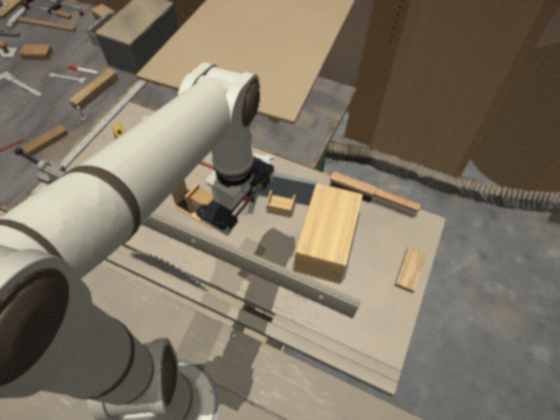

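The side view shows the block upright in the bay, its top at (290,250) just below the uprights. The door is wide open, and the gripper is clear with about 0 N on it. I hand in.

```bash
python3 - <<'E'
from bench import manip
print(manip.current_tool_pos(),manip.current_clock()); print(manip.hand_in())
E
```

```text
[0.4007166  0.00137711 0.27955199] 39.9167
the job is handed in; nothing more can be done
None
```

The stop block is standing on end in the wide bay of the rack, its 60 mm side across the bay. It is released and resting on the base. I handed the job in at 39.9 s of the 64 s allowed.

- **Door:** I pressed the red catch down about 12–13 mm, estimated from the spring force. I pulled the door past the strike while it was down, then swung it to about 1.2 rad. It is still open.
- **Block:** I took it from the pocket by its 60 mm faces and set it on the table in front of the cupboard. I regripped it by its 45 mm faces and lowered it into the bay. It touched the base at the expected height, with no significant side force.
- **Last checks:** The final wrist and side pictures show the block upright between the uprights. The gripper was clear, with about 0 N on it. The pencil and the tape, as far as it shows, look untouched in the side view, as does the offcut in the scene view; I did not measure any of them.

**Disagreement:** The real fingertips turned out to be about 33 mm above the reported tool point. I saw this in the wrist picture and confirmed it by touching the catch, so I corrected all later grip heights for it. I also moved the bay position 3 mm, because the close wrist view disagreed with the first estimate from the fixed cameras.

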